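# Load an inverted metallurgical microscope

### The job

Get the microscope ready to look at the round specimen: first lay the flanged stage insert (the aluminium disc with a raised collar and a viewing hole), collar up, fully down in the round recess of the microscope's stage, then lower the round black specimen mount gently into the insert's collar so that it stands upright on the insert, just as it stands now. Do not drop the specimen in, and leave both parts released and at rest.

Things in the scene. Friction and masses are not known exactly. Their poses are not given: they have to be found in the camera images.
- seat (a point): Centre of the ledge in the microscope's black stage plate (220 x 230 mm, top 200 mm above the bench): a round recess 110 mm in diameter, 8 mm deep; its floor, the ledge, is at this point's height, 192 mm, and has a 60 mm opening, open 30 mm down to the objective. Fixed; z up, x to the eyepieces, -x to the lamp house, all of it lower than the stage.
- insert: Stage insert, aluminium, 160 g: disc 90 mm in diameter, 8 mm thick, with a collar on top 54 mm outside, 47 mm inside diameter, 14 mm high (22 mm in all), and a 16 mm viewing hole. Origin: centre of its underside, z up. Lies collar up on a 3 mm mat beside the microscope; can be gripped across the collar. Seated, its disc is flush with the stage. Not the flat ring without collar.
- specimen: Black round specimen mount, 25 mm in diameter, 32 mm high, 50 g, standing upright, polished face down, on a 3 mm mat. Origin: centre of its underside, z up. In the insert's collar its underside is 8 mm above the insert's underside, its top 18 mm above the collar's rim. Without the insert it falls through the stage. Not the oblong black mount nor the steel objective.
There are look-alikes about, which are no part of the job. There is more than one size of the insert; the one meant has the size given above.

How it is judged:
By the outcome, as a careful person would: the job done as asked, in the order asked, and still so for the second after the job is handed in, with the robot touching nothing.
It also fails if it takes over 69 s, if anything falls off the work surface, if the arm or the gripper's body presses on something with over 40 N, if the wrist force passes 120 N, or if a joint passes its speed limit or range.

### The arm

A 6-joint arm with a two-finger parallel gripper is mounted at the origin on the work surface. World frame = base frame: x ahead of the robot, y to its left, z up, the work surface at z = 0. Lengths are in mm, angles in rad, forces in N, time in s.
With the tool pointing down it reaches from about 350 to 850 mm from the base axis. Payload 8.1 kg.
Tool frame: the origin (TCP) lies at the very end of the fingers, on their centre line; the grasp point (between the pads) lies pinch_z behind it (pinch_z is the distance from the TCP to the grasp point, in mm); z points along the fingers, y is the line along which they close (so a half turn about z gives the same grasp; the last joint's range is limited). The gripper opens to 85 mm and grips with 20 to 120 N. Pads are 22 mm wide; open, the fingers measure 114 mm over their backs; the gripper's body (76 mm by 85 mm) begins 54 mm behind the grasp point. The pads swing forward as they close: fully open they stand 13 mm farther back than shut.
Start: joints at [-1.334, 0.13, 1.488, -0, 1.523, -0.085], TCP at [189.785, -569.198, 196.292] pointing down, gripper open.
Joint ranges: [-2.96, 2.96], [-0.89, 2.26], [0.02, 2.5], [-1.34, 4.48], [0, 2.73], [-2.66, 2.66]. Speed limits (rad/s): [2.39, 2.39, 2.79, 3.14, 3.14, 3.14].

### API

Orientations are given as a 3x3 rotation matrix whose columns are the frame's x, y, z axes.
In Python, from bench import * gives the robot as it stands.
- The arm moves only by the tool servo_tool, never from a script. Its argument "motion" is a list that holds one entry, the list of rows, each a list of 4 numbers: the shift along the world's x, y, z in m, then the turn about the world's z in rad. A call has 1 to 12 rows; each row shifts and turns the commanded pose from where the row before left it; what a row does not reach is not made up. A row lasts 1/12 s, in which the tool goes at most 41.7 mm and 7.16 degrees, less where a joint would pass 70% of its speed; a pose out of reach is approached as far as the arm can. A call with a gripper value outside its range is refused whole. "fingers" is the opening, from 0 (shut) to 1 (fully open), set as the call begins (left out, the last holds). The fingers move at their own pace and stop on an object; the grip force is fixed at half the most. Time passes only in rows, so rows that do not move let the fingers close. It gives the time, the measured TCP pose, the force, the opening and the grip force at its end, in the units of the state.
- sense(): the state, without advancing time (a new reading comes with each control period).
- grab_frame(name): name is "side" or "top" or "wrist"; returns a dict with "frame" (420x560x3 uint8, blue, green, red), "intrinsics" (3x3 intrinsics, pixels), "xyz" and "attitude" of the camera in the world. Camera axes: x right, y down, z forward; pixel columns grow to the right and rows downward; lengths in mm; the calibration is good to about 2 mm. A picture is of the moment at which its call begins. There is no depth.
- job_done(): hands the job in; it is judged then, once.
Trained networks look in the newest picture that a camera, given by its name, has taken for a name from the list of things; names that differ only in an ending like _2 or _b are one class to them, and where a whole thing is asked for, a point or a joint stands for the part that bears it (a point fixed in the world has none). Each returns a list of dicts, best first, with "confidence" (0 to 1); they miss things now and then, are a little off and sometimes report something else, mostly with a low value. They report only what shows in the picture. A call takes as long as a camera call. They do not tell look-alikes from the thing itself.
- recognise(camera, target): "centre" ([column, row] in pixels, amid what is visible of it).
- outline_of(camera, target): "pixels" (420x560 bool, what is visible of it) and "centre" ([column, row] in pixels, amid what is visible of it).
- place_of(camera, target): "centre" ([column, row] in pixels: a listed point, or the origin of a listed thing).
The state is a dict: "clock": time; "joint_pos": joint angles; "qvel": joint speeds; "joint_torque": joint torques, N m; "tcp_pos": TCP position; "eef_rot": TCP orientation; "ft_force": force on the tool from outside, world axes, zero at the start; "torque": the same for the moment, N m; "opening": opening from 0.0 (shut) to 1.0 (fully open); "grasp_force": force on a finger pad.
Only numpy, scipy, OpenCV 4.12 (cv2) and the standard library are available. Lean on these libraries where they do the work, as an engineer would, in place of code of your own. Each camera call takes 0.05 s, during which the arm holds its last target. There are 200 camera calls.

## Working session

There is one attempt and no reset: what is moved stays moved. The work goes in short steps, Python scripts to look and compute and a tool call to move; the robot and the scene stay as the last step left them, time stands still between calls to the robot, and variables do not carry over. Pictures are saved under pics/ and viewed, at most 10 in all, crops included, and the job is handed in when it is done.

Besides the shell and the picture viewer there is one more tool, called after ">>>" as name(argument=value, ...) on one line, values as JSON. servo_tool: Moves the arm, as the interface text tells. Its arguments: {"type":"object","properties":{"motion":{"type":"array"},"fingers":{"type":"number"}},"required":["motion"]}

```bash
mkdir -p pics
cat > h.py <<'E'
from bench import *
import numpy as np, cv2
def ray(f,px,z):
    K=np.array(f["intrinsics"]);R=np.array(f["attitude"]);c=np.array(f["xyz"])
    d=R@np.linalg.inv(K)@np.array([px[0],px[1],1.])
    return (c+d*(z-c[2])/d[2]).round(1)
def proj(f,p):
    K=np.array(f["intrinsics"]);R=np.array(f["attitude"]);c=np.array(f["xyz"])
    q=K@R.T@(np.array(p,float)-c);return (q[:2]/q[2]).round(1)
E
python3 - <<'E'
from h import *
s=sense();print({k:np.round(v,3).tolist() for k,v in s.items()}); 
try: print(pinch_z)
except Exception as e: print(e)
ims=[]
for n in ["top","side"]:
    f=grab_frame(n);ims.append(f["frame"]);print(n,np.round(f["xyz"],1),np.round(f["attitude"],3).tolist(),np.round(f["intrinsics"],1).tolist())
    for t,z in [("seat",192),("insert",3),("specimen",3)]:
        for d in place_of(n,t)[:6]: print(n,t,np.round(d["centre"],1),round(d["confidence"],2),ray(f,d["centre"],z))
    cv2.imwrite(f"pics/{n}0.png",f["frame"])
E
```

```text
{'clock': 0.0, 'joint_pos': [-1.334, 0.131, 1.489, -0.0, 1.523, -0.085], 'qvel': [-0.001, -0.001, -0.001, -0.0, -0.0, -0.0], 'joint_torque': [0.001, -56.939, -50.055, -0.0, 0.015, -0.0], 'tcp_pos': [189.629, -568.591, 195.232], 'eef_rot': [[0.949, 0.316, -0.0], [0.316, -0.949, 0.002], [0.0, -0.002, -1.0]], 'ft_force': [0.016, -0.189, -0.048], 'torque': [0.012, -0.031, 0.011], 'grasp_force': 0.0, 'opening': 0.999}
18.700000000000003
top [ 184.7  -67.3 1464.3] [[-0.025, -0.99, 0.139], [-1.0, 0.024, -0.009], [0.005, -0.139, -0.99]] [[467.8, 0.0, 278.2], [0.0, 467.8, 209.8], [0.0, 0.0, 1.0]]
top seat [248.6 144.6] 0.8 [ 5.496e+02 -1.000e-01  1.920e+02]
top insert [419.1 192.8] 0.87 [ 433.4 -528.6    3. ]
top insert [348.2 189. ] 0.8 [ 451.1 -303.9    3. ]
top insert [356.3 280.9] 0.7 [ 162.1 -315.7    3. ]
top specimen [163.1 150.6] 0.38 [590.4 284.3   3. ]
side [ -57.7  598.1 1061.2] [[-0.826, -0.428, 0.366], [-0.563, 0.617, -0.55], [0.009, -0.661, -0.75]] [[407.8, 0.0, 274.3], [0.0, 407.8, 211.9], [0.0, 0.0, 1.0]]
side seat [211.5 198. ] 0.89 [548.   20.7 192. ]
side insert [295.2 189.6] 0.59 [ 457.4 -310.3    3. ]
side insert [370.7 220.9] 0.56 [ 166.6 -331.     3. ]
side specimen [149.8 285.7] 0.57 [598.5 274.8   3. ]
```

View pics/top0.png

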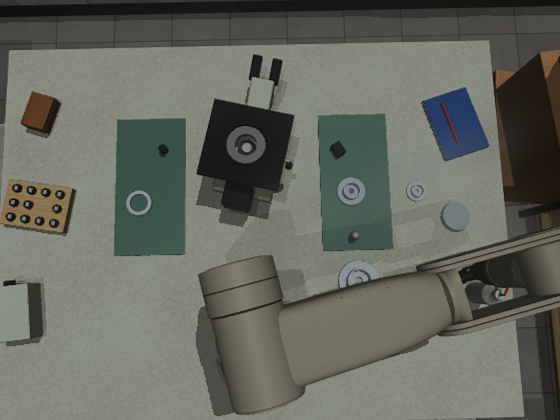

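View pics/side0.png

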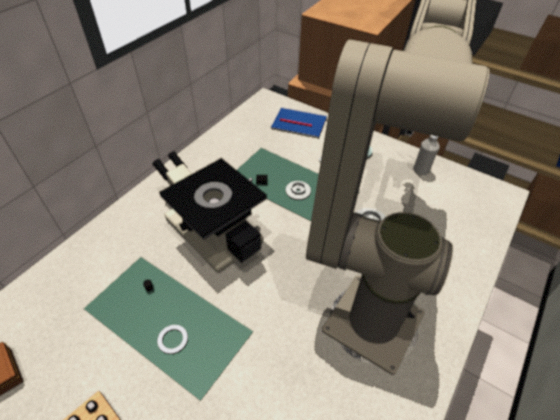

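Insert candidates in the top view: (351,191) on the mat, about 28 px or 90 mm across; (417,191), about 18 px or 58 mm; and (358,280), about 40 px or 125 mm. The ring at (139,203) has no collar. The one at (351,191) fits, because it is on a mat and has the right size.

Specimen candidates: (163,150) on the left mat is small and black. The one at (338,149) is oblong, the one at (354,236) is steel, and the blacks at (40,205) are in a rack. So (163,150) fits. I'll confirm both in one crop.

Run:
```python
from h import *
f=grab_frame("top");im=f["frame"]
a=im[120:300,315:440];b=im[120:240,110:195]
A=cv2.resize(a,None,fx=3.2,fy=3.2,interpolation=cv2.INTER_CUBIC);B=cv2.resize(b,None,fx=3.6,fy=3.6,interpolation=cv2.INTER_CUBIC)
c=np.zeros((590,800,3),np.uint8);c[:576,:400]=A[:576,:400];c[:432,410:410+306]=B
cv2.imwrite("pics/crop.png",c)
for d in outline_of("top","insert")[:4]:
    p=d["pixels"];cn=max(cv2.findContours(p.astype(np.uint8),0,2)[0],key=len)
    e=cv2.fitEllipse(cn);print("ins",np.round(d["centre"],1),round(d["confidence"],2),p.sum(),np.round(e[0],1),np.round(e[1],1),ray(f,e[0],11))
for t in ["specimen"]:
  for d in outline_of("top",t)[:4]:
    p=d["pixels"];v=np.argwhere(p);print(t,np.round(d["centre"],1),p.sum(),v.min(0),v.max(0),ray(f,d["centre"],19))
f=grab_frame("side")
for t in ["insert","specimen"]:
  for d in outline_of("side",t)[:4]: print(t,np.round(d["centre"],1),d["pixels"].sum(),ray(f,d["centre"],11 if t=="insert" else 19))
```

```text
ins [351.8 192.2] 0.84 587 [350.5 190.8] [26.4 27.1] [ 443.8 -309.7   11. ]
ins [356.6 272.1] 0.84 699 [356.7 272.5] [22.8 41.5] [ 187.6 -316.9   11. ]
ins [418.7 191. ] 0.6 321 [416.8 190.1] [19.  20.4] [ 440.9 -519.4   11. ]
insert [295.6 189.7] 385 [ 452.1 -303.9   11. ]
insert [372.1 213.3] 199 [ 175.7 -357.9   11. ]
specimen [145.8 284.2] 91 [601.9 282.7  19. ]
```

View pics/crop.png

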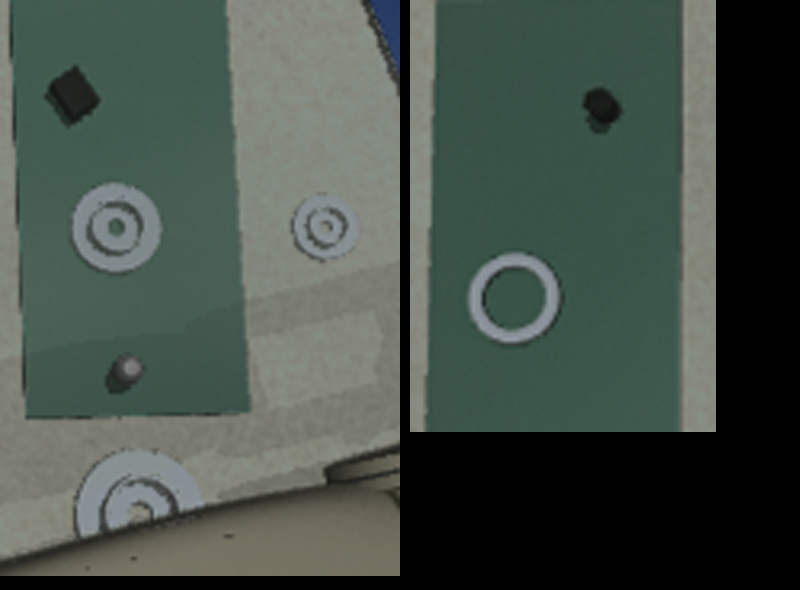

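The crop confirms both: the collared disc at (351,191) on the mat has the right size, and (163,150) is the round black mount. I'll move above the insert.

>>> servo_tool(motion=[[[0.025,0.026,0.008,0],[0.026,0.026,0.008,0],[0.026,0.026,0.008,0],[0.026,0.026,0.006,0],[0.026,0.026,0,0],[0.026,0.026,0,0],[0.026,0.026,0,0],[0.026,0.026,0,0],[0.026,0.026,0,0],[0.025,0.026,0,0],[0,0,0,0],[0,0,0,0]]], fingers=1)

```text
clock: 1.7
tcp_pos: [448.9, -307.7, 226.3]
eef_rot: [[0.947, 0.32, 0.0], [0.32, -0.947, -0.0], [0.0, 0.0, -1.0]]
ft_force: [-0.3, -0.4, 0.0]
opening: 1.002
grasp_force: 0.0
```

```bash
cat > w.py <<'E'
from h import *
import sys
def wr(name,t,z):
    f=grab_frame(name)
    for d in place_of(name,t)[:3]: print(name,"pl",np.round(d["centre"],1),round(d["confidence"],2),ray(f,d["centre"],z[0]))
    for d in outline_of(name,t)[:3]:
        p=d["pixels"];cn=max(cv2.findContours(p.astype(np.uint8),0,2)[0],key=len)
        if len(cn)>5:
            e=cv2.fitEllipse(cn);print(name,"ol",np.round(d["centre"],1),round(d["confidence"],2),np.round(e[0],1),np.round(e[1],1),ray(f,e[0],z[1]))
    return f
E
python3 - <<'E'
from w import *
s=sense();print(s["clock"],np.round(s["tcp_pos"],1),np.round(s["eef_rot"],3).tolist())
f=wr("wrist","insert",(3,8));cv2.imwrite("pics/w1.png",f["frame"]);print(np.round(f["xyz"],1))
wr("top","insert",(3,8));wr("side","insert",(3,8))
wr("top","seat",(192,200));wr("side","seat",(192,200))
E
```

```text
1.7 [ 448.9 -307.7  226.3] [[0.947, 0.32, 0.0], [0.32, -0.947, -0.0], [0.0, 0.0, -1.0]]
wrist pl [277.1 167.9] 0.88 [ 446.8 -309.8    3. ]
wrist pl [220.4 364.1] 0.67 [ 163.8 -323.5    3. ]
wrist pl [443.  225.1] 0.64 [ 444.5 -519.4    3. ]
wrist ol [442.5 223.5] 0.87 [443.3 226.3] [49.3 56.5] [ 444.3 -517.5    8. ]
wrist ol [220.8 360. ] 0.79 [219.3 362. ] [76.2 93.3] [ 171.2 -320.7    8. ]
[ 524.5 -282.8  403.4]
top pl [354.8 282.3] 0.97 [ 157.9 -310.9    3. ]
top pl [352.  193.1] 0.8 [ 437.6 -315.4    3. ]
top pl [415.4 191.9] 0.76 [ 436.6 -517.     3. ]
top ol [415.5 191.5] 0.82 [416.5 190.5] [19.2 20.5] [ 440.2 -519.3    8. ]
top ol [350.9 188. ] 0.62 [350.9 190.9] [25.5 27.8] [ 443.9 -311.3    8. ]
top ol [354.8 276.1] 0.57 [358.4 279.7] [39.8 40.6] [ 165.8 -321.6    8. ]
side pl [293.9 192.2] 0.86 [ 454.3 -296.5    3. ]
side ol [296.5 189.8] 0.69 [297.6 189.9] [17.3 24. ] [ 447.2 -309.9    8. ]
top pl [245.5 145.3] 0.79 [547.8   8.6 192. ]
top ol [248.9 142. ] 0.59 [247.6 139.2] [ 85.8 149.1] [563.    1.9 200. ]
side pl [213.3 198. ] 0.74 [543.7  17.7 192. ]
side ol [214.1 210. ] 0.69 [211.9 209.5] [ 90.3 122.2] [512.9  59.6 200. ]
```

View pics/w1.png

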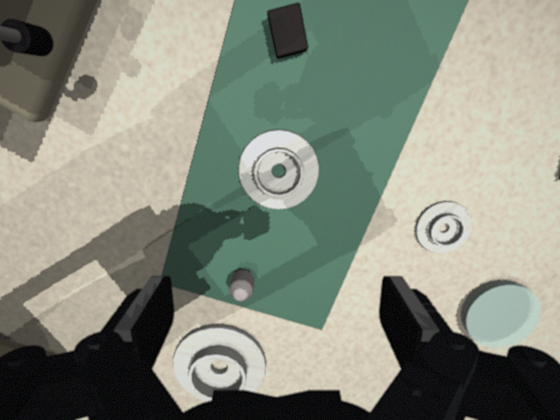

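The wrist view shows the 90 mm collared disc at (278,170), the steel objective at (241,285), the oblong mount at (288,30), and the smaller and larger look-alikes at (443,225) and (219,362). I'll descend on the 90 mm disc.

>>> servo_tool(motion=[[[-0.001,-0.001,-0.035,0],[-0.001,-0.001,-0.035,0],[0,0,-0.035,0],[0,0,-0.035,0],[0,0,-0.03,0],[0,0,-0.02,0],[0,0,-0.015,0],[0,0,0,0],[0,0,0,0]]])

```text
clock: 3.2
tcp_pos: [445.2, -310.6, 20.6]
eef_rot: [[0.949, 0.316, -0.002], [0.316, -0.949, 0.001], [-0.001, -0.002, -1.0]]
ft_force: [0.2, -0.1, 0.8]
opening: 1.002
grasp_force: 0.0
```

Run:
```python
from w import *
f=wr("wrist","insert",(3,8));cv2.imwrite("pics/w2.png",f["frame"])
```

```text
wrist pl [277.5 237. ] 0.97 [ 444.1 -312.2    3. ]
wrist ol [548.3 328.4] 0.66 [479.5 342.1] [ 53.2 103.4] [ 418.5 -455.6    8. ]
wrist ol [280.9 224.9] 0.61 [278.2 231.9] [146.6 156.2] [ 449.2 -310.9    8. ]
```

View pics/w2.png

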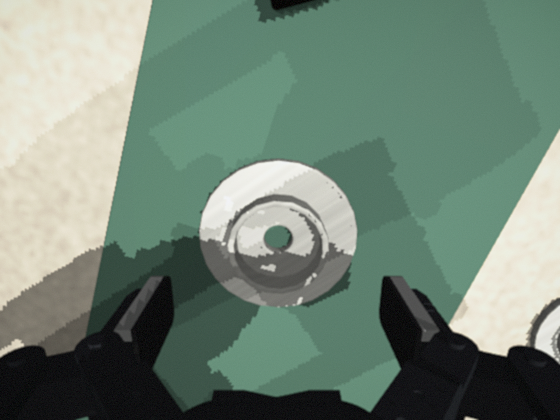

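The collar at (278,238) is centred between the fingertips (165 and 390). I'll lower and grip.

>>> servo_tool(motion=[[[0.001,0,-0.005,0],[0,0,-0.005,0],[0,0,0,0],[0,0,0,0]]])

```text
clock: 3.68
tcp_pos: [446.5, -311.0, 11.0]
eef_rot: [[0.949, 0.316, -0.0], [0.316, -0.949, 0.0], [-0.0, -0.001, -1.0]]
ft_force: [-0.2, 0.9, -0.2]
opening: 1.001
grasp_force: 0.0
```

>>> servo_tool(motion=[[[0,0,0,0],[0,0,0,0],[0,0,0,0],[0,0,0,0],[0,0,0,0],[0,0,0,0],[0,0,0,0],[0,0,0,0]]], fingers=0)

```text
clock: 4.35
tcp_pos: [446.8, -311.2, 11.3]
eef_rot: [[0.949, 0.316, -0.0], [0.316, -0.949, 0.0], [-0.0, -0.0, -1.0]]
ft_force: [0.5, 0.6, 0.0]
opening: 0.0
grasp_force: 0.0
```

The gripper reports fully shut with no force, so it missed the collar. I'll look.

Run:
```python
from w import *
print({k:np.round(v,3).tolist() for k,v in sense().items() if k in("opening","grasp_force","tcp_pos")})
f=wr("wrist","insert",(3,8));s=wr("side","insert",(3,8))
cv2.imwrite("pics/w3.png",np.hstack([cv2.resize(f["frame"],(400,300)),cv2.resize(s["frame"][150:240,240:360],(400,300),interpolation=cv2.INTER_CUBIC)]))
```

```text
{'tcp_pos': [446.773, -311.207, 11.297], 'grasp_force': 0.0, 'opening': 0.0}
wrist pl [276.8 243.2] 0.78 [ 445.8 -312.4    3. ]
wrist ol [277.1 229.6] 0.86 [276.1 236.8] [145.2 165.1] [ 451.3 -310.1    8. ]
wrist ol [552.3 349.4] 0.75 [603.5 342.9] [ 94.3 133.9] [ 448.2 -519.1    8. ]
side pl [293.5 191.8] 0.54 [ 456.5 -297.4    3. ]
side pl [370.5 221. ] 0.44 [ 166.9 -330.2    3. ]
side ol [292.2 191.1] 0.77 [296.7 189.9] [16.6 24.5] [ 449.7 -307.6    8. ]
side ol [376.7 216.2] 0.72 [376.1 218.5] [ 9.8 22. ] [ 155.  -347.2    8. ]
```

View pics/w3.png

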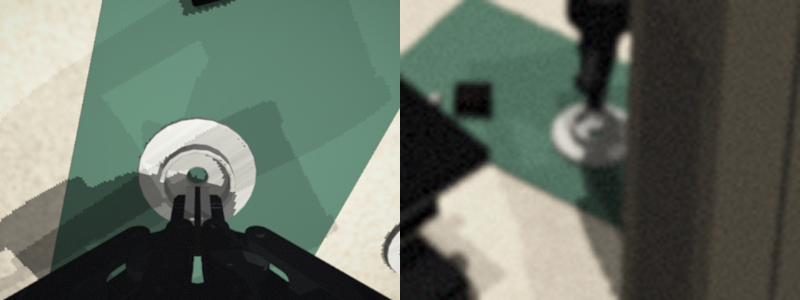

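Run:
```python
from h import *
f=grab_frame("wrist");t=sense()["tcp_pos"]
for dz in (0,10,20,30): print(dz,proj(f,[t[0],t[1],t[2]+dz]))
im=f["frame"][150:330,180:380];cv2.imwrite("pics/w4.png",cv2.resize(im,None,fx=3,fy=3,interpolation=cv2.INTER_CUBIC))
```

```text
0 [275.3 247.1]
10 [275.3 255.1]
20 [275.2 264.1]
30 [275.1 274. ]
```

View pics/w4.png

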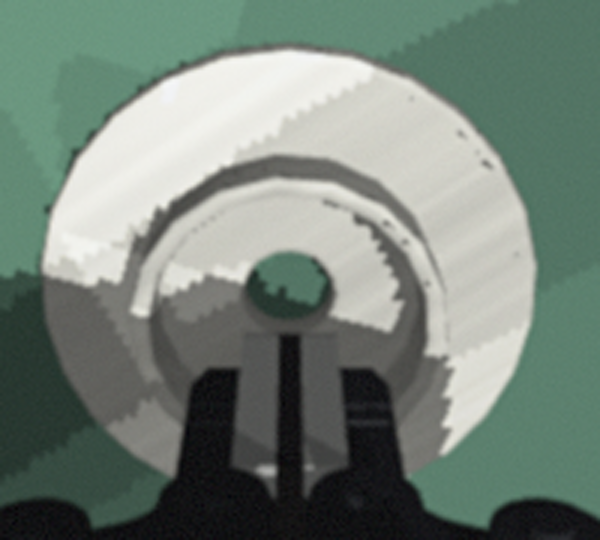

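Run:
```python
from h import *
f=grab_frame("wrist");s=sense();t=np.array(s["tcp_pos"]);R=np.array(s["eef_rot"])
print("K",np.round(f["intrinsics"],1).tolist(),"cam in tool",np.round(R.T@(np.array(f["xyz"])-t),1),np.round(R.T@np.array(f["attitude"]),3).tolist())
for dz in (0,10,20,30,40,50): print(dz,"shut front",proj(f,t+R@[11,0,-dz]),"open tips",proj(f,t+R@[11,42.5,-dz]),proj(f,t+R@[11,-42.5,-dz]), proj(f,t+R@[-11,42.5,-dz]))
```

```text
K [[358.6, 0.0, 276.1], [0.0, 358.6, 208.9], [0.0, 0.0, 1.0]] cam in tool [  79.6    0.6 -177.1] [[-0.001, -0.95, -0.311], [1.0, -0.0, -0.001], [0.001, -0.311, 0.95]]
0 shut front [275.3 228. ] open tips [355.7 228. ] [194.9 228. ] [352.9 265.5]
10 shut front [275.2 235.2] open tips [359.8 235.2] [190.6 235.2] [356.8 274.3]
20 shut front [275.2 243.2] open tips [364.5 243.2] [185.9 243.2] [361.1 284.1]
30 shut front [275.1 252.2] open tips [369.7 252.2] [180.5 252.2] [365.9 295. ]
40 shut front [275.  262.2] open tips [375.5 262.2] [174.5 262.2] [371.3 307.2]
50 shut front [274.9 273.7] open tips [382.2 273.6] [167.7 273.7] [377.3 321. ]
```

By the calibration, the shut fingertips (crop row 335, full row 262) sit about 40 mm above the reported TCP. The open tips sit about 52 mm above it, consistent with the 13 mm swing. I'll check this against the side camera before trusting it.

Run:
```python
from h import *
f=grab_frame("side");t=np.array(sense()["tcp_pos"])
im=cv2.resize(f["frame"][140:215,255:330],(600,600),interpolation=cv2.INTER_CUBIC)
for dz,c in ((0,(0,0,255)),(40,(0,255,255))):
    p=proj(f,t+[0,0,dz]);print(dz,p);q=((p-[255,140])*8).astype(int);cv2.circle(im,tuple(int(v) for v in q),5,c,-1)
cv2.imwrite("pics/s4.png",im)
```

```text
0 [297.9 189. ]
40 [298.5 181.1]
```

View pics/s4.png

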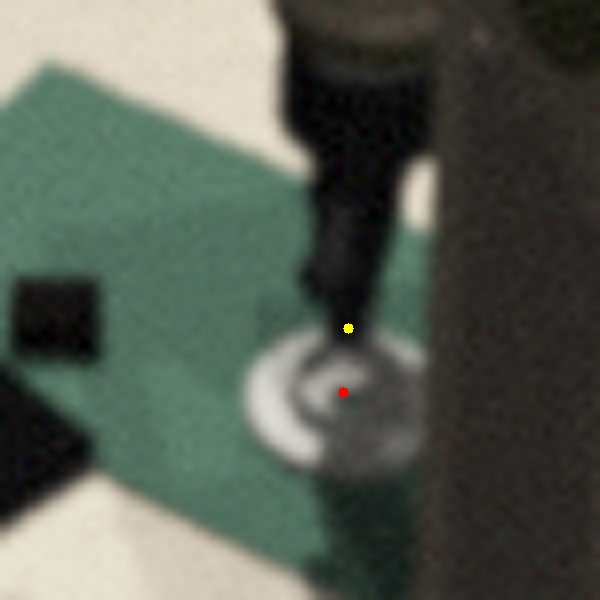

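The side view agrees: the tips, at about crop (350,345), are 30 to 40 mm above the TCP marker (red dot). I'll open, go about 37 mm lower while watching the force, then grip.

>>> servo_tool(motion=[[[0,0,0,0],[0,0,0,0],[0,0,0,0],[0,0,0,0],[0,0,0,0],[0,0,0,0],[0,0,0,0],[0,0,0,0]]], fingers=1)

```text
clock: 5.47
tcp_pos: [446.8, -311.2, 11.3]
eef_rot: [[0.949, 0.316, -0.0], [0.316, -0.949, 0.0], [-0.0, -0.0, -1.0]]
ft_force: [-0.1, 1.0, 0.5]
opening: 0.999
grasp_force: 0.0
```

>>> servo_tool(motion=[[[0,0,-0.006,0],[0,0,-0.006,0],[0,0,-0.005,0],[0,0,-0.005,0],[0,0,-0.005,0],[0,0,-0.005,0],[0,0,-0.005,0],[0,0,0,0],[0,0,0,0]]])

```text
clock: 6.22
tcp_pos: [446.5, -310.9, -26.2]
eef_rot: [[0.949, 0.316, -0.001], [0.316, -0.949, 0.001], [-0.0, -0.001, -1.0]]
ft_force: [0.7, -0.2, 0.2]
opening: 1.0
grasp_force: 0.0
```

>>> servo_tool(motion=[[[0,0,0,0],[0,0,0,0],[0,0,0,0],[0,0,0,0],[0,0,0,0],[0,0,0,0],[0,0,0,0],[0,0,0,0]]], fingers=0)

```text
clock: 6.88
tcp_pos: [447.4, -311.8, -24.8]
eef_rot: [[0.949, 0.316, 0.001], [0.316, -0.949, -0.001], [0.001, 0.001, -1.0]]
ft_force: [0.3, 0.5, 5.6]
opening: 0.601
grasp_force: 63.4
```

Gripped: opening 0.60 (about 51 mm), 63 N. The tips touch the disc at TCP −24.8, so at this opening they are about 36 mm above the TCP. I'll lift and measure the recess.

>>> servo_tool(motion=[[[0,0,0.01,0],[0,0,0.02,0],[0,0,0.03,0],[0,0,0.035,0],[0,0,0.035,0],[0,0,0.035,0],[0,0,0.035,0],[0,0,0.035,0],[0,0,0.02,0],[0,0,0.015,0],[0,0,0,0],[0,0,0,0]]])

```text
clock: 7.88
tcp_pos: [446.9, -311.3, 244.8]
eef_rot: [[0.949, 0.316, 0.001], [0.316, -0.949, -0.001], [0.001, 0.001, -1.0]]
ft_force: [0.0, 0.3, -2.4]
opening: 0.597
grasp_force: 63.1
```

```bash
cat > seat.py <<'E'
from h import *
def ring(n,guess):
    f=grab_frame(n);g=cv2.GaussianBlur(cv2.cvtColor(f["frame"],6),(3,3),0)
    u,v=proj(f,guess).astype(int);w=34;c=g[v-w:v+w,u-w:u+w]
    m=(c>55).astype(np.uint8)
    k,l,st,ce=cv2.connectedComponentsWithStats(m)
    for i in range(1,k):
        if st[i,4]<150: continue
        cn=max(cv2.findContours((l==i).astype(np.uint8),0,1)[0],key=len);e=cv2.fitEllipse(cv2.convexHull(cn))
        p=np.array(e[0])+[u-w,v-w];print(n,"comp",st[i,4],st[i,:4],p.round(1),np.round(e[1],1),ray(f,p,192),ray(f,p,196))
    ps=[place_of(n,"seat") for _ in range(1)];print([ (np.round(d["centre"],1),ray(f,d["centre"],192)) for d in ps[0][:1]])
    return c
E
python3 - <<'E'
from seat import *
cs=[cv2.resize(ring(n,(548,8,192)),(390,390),interpolation=cv2.INTER_CUBIC) for n in ("top","side")]
cv2.imwrite("pics/seat.png",np.hstack(cs))
print(sense()["grasp_force"],sense()["opening"])
E
```

```text
top comp 852 [15 15 40 37] [245.5 144.2] [37.  39.1] [550.8   8.5 192. ] [549.7   8.3 196. ]
[(array([246.3, 141.6]), array([558.4,   6.2, 192. ]))]
side comp 399 [ 0  0 37 21] [158.6 195.7] [ 9.7 38.4] [681.2 101.9 192. ] [677.8 104.1 196. ]
side comp 232 [44  0 24 19] [263.3 180.3] [ 16.1 114.4] [ 466.8 -126.2  192. ] [ 464.3 -122.9  196. ]
side comp 811 [14 20 39 27] [212.6 194.4] [26.4 38.5] [554.9   7.5 192. ] [552.1  10.2 196. ]
[(array([212.5, 197.8]), array([546.2,  18.4, 192. ]))]
63.08472108794376 0.598854929046555
```

View pics/seat.png

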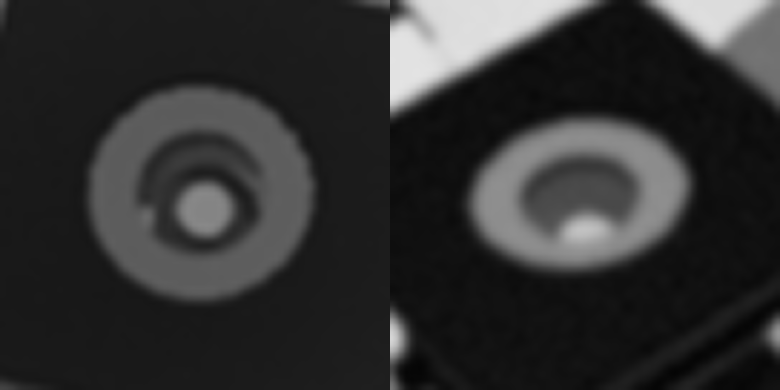

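The picture shows the recess's grey ledge, centred at top (245.5,144.2) and side (212.6,194.4), so the seat is near (551, 9). I'll carry the insert over.

>>> servo_tool(motion=[[[0.005,0.016,0,0],[0.01,0.03,0,0],[0.01,0.032,0,0],[0.01,0.032,0,0],[0.01,0.032,0,0],[0.01,0.032,0,0],[0.01,0.032,0,0],[0.01,0.032,0,0],[0.01,0.032,0,0],[0.01,0.03,0,0],[0.009,0.02,0,0],[0,0,0,0]]])

```text
clock: 9.08
tcp_pos: [550.9, 13.0, 242.5]
eef_rot: [[0.947, 0.32, -0.002], [0.32, -0.947, 0.002], [-0.001, -0.003, -1.0]]
ft_force: [0.1, 0.0, -1.7]
opening: 0.596
grasp_force: 63.1
```

Run:
```python
from w import *
print(np.round(sense()["tcp_pos"],1),sense()["grasp_force"])
for n in ("wrist","top","side"): wr(n,"insert",(273,285))
```

```text
[550.9  13.  242.5] 63.101873154519126
wrist pl [278.4 276. ] 0.76 [550.7  11.2 273. ]
wrist ol [276.2 261.4] 0.75 [276.5 268.7] [180.9 184.5] [560.   15.2 285. ]
top pl [415.1 193.3] 0.65 [ 386.4 -432.9  273. ]
top pl [357.8 278.3] 0.65 [ 172.6 -273.9  273. ]
top pl [246.1 133.2] 0.56 [557.4   1.7 273. ]
top ol [354.  279.9] 0.86 [358.4 280.1] [40.1 40.9] [ 168.3 -273.1  285. ]
top ol [239.9 139.5] 0.85 [241.  143.1] [18.6 25.8] [527.4  14.6 285. ]
top ol [415.9 190.5] 0.68 [416.2 190.3] [19.8 21. ] [ 392.  -432.6  285. ]
side pl [210.1 175.5] 0.66 [550.5  10.5 273. ]
side pl [328.7 162.2] 0.54 [ 305.8 -227.7  273. ]
side ol [212.1 176.4] 0.9 [212.7 175. ] [20.8 31. ] [536.9  13.7 285. ]
side ol [330.9 158.9] 0.72 [326.9 159.4] [10.  15.2] [ 310.5 -222.6  285. ]
```

>>> servo_tool(motion=[[[0,0,-0.015,0],[0,0,-0.02,0],[0,0,-0.015,0],[0,0,-0.01,0],[0,0,0,0],[0,0,0,0]]])

```text
clock: 10.03
tcp_pos: [550.5, 8.5, 184.2]
eef_rot: [[0.949, 0.316, -0.001], [0.316, -0.949, 0.0], [-0.001, -0.0, -1.0]]
ft_force: [0.6, -0.4, -1.9]
opening: 0.597
grasp_force: 63.1
```

>>> servo_tool(motion=[[[0,0,-0.006,0],[0,0,-0.005,0],[0,0,-0.004,0],[0,0,-0.002,0],[0,0,0,0],[0,0,0,0]]])

```text
clock: 10.53
tcp_pos: [550.7, 8.8, 167.3]
eef_rot: [[0.949, 0.316, -0.0], [0.316, -0.949, 0.0], [-0.0, -0.0, -1.0]]
ft_force: [-0.4, -0.4, -1.9]
opening: 0.596
grasp_force: 63.1
```

>>> servo_tool(motion=[[[0,0,-0.001,0],[0,0,-0.001,0],[0,0,-0.001,0],[0,0,0,0],[0,0,0,0]]])

```text
clock: 10.95
tcp_pos: [550.8, 8.8, 164.3]
eef_rot: [[0.949, 0.316, 0.0], [0.316, -0.949, -0.0], [0.0, 0.0, -1.0]]
ft_force: [0.6, 0.4, -3.2]
opening: 0.598
grasp_force: 63.1
```

>>> servo_tool(motion=[[[0,0,-0.001,0],[0,0,0,0],[0,0,0,0]]])

```text
clock: 11.2
tcp_pos: [550.9, 8.8, 164.2]
eef_rot: [[0.949, 0.316, 0.001], [0.316, -0.949, -0.0], [0.001, 0.0, -1.0]]
ft_force: [-3.5, -0.6, 5.5]
opening: 0.589
grasp_force: 63.8
```

>>> servo_tool(motion=[[[0,0,-0.001,0],[0,0,0,0],[0,0,0,0]]])

```text
clock: 11.45
tcp_pos: [550.9, 8.8, 164.2]
eef_rot: [[0.949, 0.316, 0.001], [0.316, -0.949, -0.0], [0.001, 0.0, -1.0]]
ft_force: [-8.2, 0.7, 10.5]
opening: 0.594
grasp_force: 64.5
```

Contact came exactly at the predicted height (TCP 164.2). I'll release and rise.

>>> servo_tool(motion=[[[0,0,0.002,0],[0,0,0,0],[0,0,0,0],[0,0,0,0],[0,0,0,0],[0,0,0,0]]], fingers=1)

```text
clock: 11.95
tcp_pos: [550.7, 8.8, 164.0]
eef_rot: [[0.949, 0.316, -0.0], [0.316, -0.949, 0.0], [-0.0, -0.0, -1.0]]
ft_force: [-0.2, -0.6, 0.5]
opening: 1.0
grasp_force: 0.0
```

>>> servo_tool(motion=[[[0,0,0.01,0],[0,0,0.02,0],[0,0,0.03,0],[0,0,0.03,0],[0,0,0.03,0],[0,0,0,0],[0,0,0,0]]])

```text
clock: 12.53
tcp_pos: [552.3, 8.7, 287.8]
eef_rot: [[0.949, 0.316, 0.006], [0.316, -0.949, -0.0], [0.005, 0.002, -1.0]]
ft_force: [-0.6, -0.6, -0.4]
opening: 1.005
grasp_force: 0.0
```

Run:
```python
from w import *
print(np.round(sense()["tcp_pos"],1))
f=wr("wrist","insert",(192,200));wr("side","insert",(192,200))
wr("wrist","seat",(192,200))
wr("top","specimen",(3,19));wr("side","specimen",(3,19))
cv2.imwrite("pics/w5.png",f["frame"])
```

```text
[552.3   8.7 287.8]
wrist pl [277.7 202.4] 0.95 [549.2   5.8 192. ]
side pl [210.  197.8] 0.8 [552.1  22.6 192. ]
side pl [327.5 161.8] 0.52 [ 347.2 -312.   192. ]
side ol [209.7 196.8] 0.97 [213.4 193.8] [22.8 30.7] [548.8  10.1 200. ]
side ol [328.5 162.9] 0.42 [326.4 159.5] [10.9 16.3] [ 351.7 -311.1  200. ]
side ol [144.5 283. ] 0.16 [148.3 284.9] [ 8.2 12.2] [480.8 335.4 200. ]
wrist pl [279.2 194.8] 0.64 [553.9   7.4 192. ]
top pl [162.5 150.3] 0.59 [591.5 286.2   3. ]
top ol [161.5 150.9] 0.57 [163.2 148.8] [6.6 9.6] [591.8 280.2  19. ]
side pl [146.9 288.2] 0.55 [599.3 285.7   3. ]
```

View pics/w5.png

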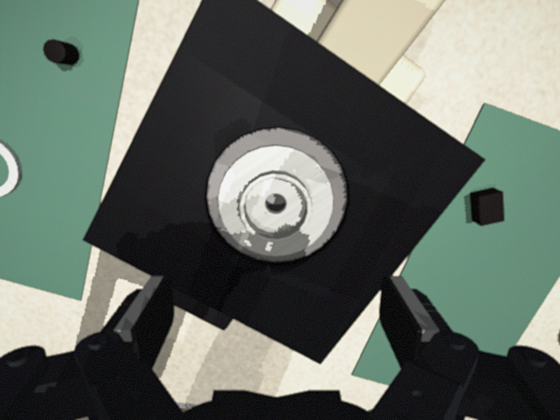

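The insert lies flush and level in the recess at (277,195). The round mount is visible at (60,50). That uses up the picture views, so I'll use numbers from here. Next is the specimen.

>>> servo_tool(motion=[[[0.003,0.015,0,0],[0.005,0.032,0,0],[0.005,0.034,0,0],[0.005,0.034,0,0],[0.005,0.034,0,0],[0.005,0.034,-0.01,0],[0.005,0.034,-0.02,0],[0.005,0.032,-0.03,0],[0.005,0.025,-0.03,0],[0,0,-0.03,0],[0,0,0,0],[0,0,0,0]]])

```text
clock: 14.28
tcp_pos: [591.8, 280.4, 163.7]
eef_rot: [[0.948, 0.317, -0.005], [0.317, -0.949, -0.002], [-0.005, 0.001, -1.0]]
ft_force: [-0.4, -0.4, 0.9]
opening: 0.999
grasp_force: 0.0
```

```bash
cat > sp.py <<'E'
from w import *
s=sense();t=np.array(s["tcp_pos"]);print(t.round(1))
f=wr("wrist","specimen",(3,19))
g=cv2.cvtColor(f["frame"],6);u,v=proj(f,(595,283,19)).astype(int);print("expect",u,v)
m=(g<48).astype(np.uint8);k,l,st,ce=cv2.connectedComponentsWithStats(m)
for i in range(1,k):
    if 200<st[i,4]<20000: print(st[i],ce[i].round(1),"top z35",ray(f,ce[i],35),"z19",ray(f,ce[i],19))
for c in [(595,283)]: print("proj model base/top",proj(f,(*c,3)),proj(f,(*c,35)))
E
python3 sp.py
```

```text
[591.8 280.4 163.7]
wrist pl [273.1 177.8] 0.94 [590.7 282.7   3. ]
wrist ol [275.  180.7] 0.78 [276.1 181.1] [27.2 32.6] [592.3 280.2  19. ]
expect 274 177
[262 166  27  31 678] [275.5 181.4] top z35 [595.6 281.9  35. ] z19 [591.8 280.7  19. ]
[ 497  218   63   67 3474] [531.3 249.6] top z35 [609.1  34.9  35. ] z19 [606.   20.7  19. ]
proj model base/top [274.2 173.5] [274.  181.7]
```

The specimen is at about (592, 281), directly under the tool. I'll descend so the tips overlap roughly the upper 15 mm, which leaves clearance above the collar rim later.

>>> servo_tool(motion=[[[0,0,-0.03,0],[0,0,-0.035,0],[0,0,-0.035,0],[0,0,-0.03,0],[0,0,-0.02,0],[0,0,-0.01,0],[0,0,0,0],[0,0,0,0]]])

```text
clock: 15.1
tcp_pos: [595.1, 281.1, 8.3]
eef_rot: [[0.949, 0.316, 0.003], [0.316, -0.949, 0.001], [0.003, -0.0, -1.0]]
ft_force: [-0.1, -0.0, 0.7]
opening: 1.004
grasp_force: 0.0
```

```bash
python3 sp.py
```

```text
[595.1 281.1   8.3]
wrist pl [275.4 248. ] 0.82 [592.3 280.1   3. ]
wrist ol [272.9 263.1] 0.89 [275.1 262.4] [51.5 69.6] [591.5 279.9  19. ]
expect 271 254
[ 249  228   53   69 2855] [274.8 263.1] top z35 [598.7 282.4  35. ] z19 [591.1 280.   19. ]
proj model base/top [272.  242.3] [271.2 269.5]
```

>>> servo_tool(motion=[[[-0.001,-0.0005,-0.008,0],[-0.001,-0.0005,-0.007,0],[0,0,-0.005,0],[0,0,0,0],[0,0,0,0],[0,0,0,0]]])

```text
clock: 15.75
tcp_pos: [591.4, 280.0, -14.2]
eef_rot: [[0.949, 0.316, -0.0], [0.316, -0.949, -0.0], [-0.0, -0.0, -1.0]]
ft_force: [-1.4, 0.2, 0.4]
opening: 1.003
grasp_force: 0.0
```

>>> servo_tool(motion=[[[0,0,0,0],[0,0,0,0],[0,0,0,0],[0,0,0,0],[0,0,0,0],[0,0,0,0],[0,0,0,0],[0,0,0,0],[0,0,0,0],[0,0,0,0]]], fingers=0)

```text
clock: 16.58
tcp_pos: [591.9, 280.2, -13.6]
eef_rot: [[0.949, 0.316, 0.001], [0.316, -0.949, 0.0], [0.001, -0.0, -1.0]]
ft_force: [-0.5, 0.8, 3.6]
opening: 0.257
grasp_force: 59.0
```

```bash
python3 sp.py
```

```text
[591.9 280.2 -13.6]
wrist pl [274.3 260.7] 0.7 [591.9 280.6   3. ]
wrist ol [275.2 278. ] 0.64 [276.3 277.4] [57.3 83.2] [591.8 279.5  19. ]
expect 271 269
proj model base/top [271.7 253.8] [270.7 287.7]
```

Gripped: opening 0.257, 59 N. Underside is TCP + 16.6 mm, so the placed TCP z should be about 183.4. Lifting.

>>> servo_tool(motion=[[[0,0,0.01,0],[0,0,0.02,0],[0,0,0.03,0],[0,0,0.035,0],[0,0,0.035,0],[0,0,0.035,0],[0,0,0.035,0],[0,0,0.03,0],[0,0,0.02,0],[0,0,0.01,0],[0,0,0,0],[0,0,0,0]]])

```text
clock: 17.73
tcp_pos: [591.2, 279.9, 245.1]
eef_rot: [[0.949, 0.316, -0.001], [0.316, -0.949, -0.0], [-0.001, 0.0, -1.0]]
ft_force: [0.7, 0.2, -1.2]
opening: 0.264
grasp_force: 58.8
```

>>> servo_tool(motion=[[[-0.002,-0.012,0,0],[-0.004,-0.024,0,0],[-0.005,-0.032,0,0],[-0.005,-0.034,0,0],[-0.005,-0.034,0,0],[-0.005,-0.034,0,0],[-0.005,-0.034,0,0],[-0.005,-0.032,0,0],[-0.004,-0.024,0,0],[-0.002,-0.012,0,0],[0,0,0,0],[0,0,0,0]]])

```text
clock: 18.73
tcp_pos: [548.6, 7.6, 244.4]
eef_rot: [[0.949, 0.315, -0.002], [0.315, -0.949, 0.001], [-0.002, -0.001, -1.0]]
ft_force: [-0.4, 1.0, -1.0]
opening: 0.262
grasp_force: 58.9
```

Run:
```python
from w import *
s=sense();t=s["tcp_pos"];print(np.round(t,1),s["grasp_force"],s["opening"])
f=wr("wrist","specimen",(t[2]+16.6,t[2]+32));wr("wrist","insert",(192,196));wr("side","insert",(192,196));wr("top","insert",(192,196))
```

```text
[548.6   7.6 244.4] 58.85124742984772 0.26238030583971733
wrist pl [276.  258.9] 0.65 [549.8   7.6 261. ]
wrist ol [273.7 279.7] 0.81 [276.3 277.3] [57.3 83.6] [548.3   6.9 276.4]
wrist ol [277.6 203.1] 0.16 [276.  203.7] [108.9 141.5] [581.5  18.1 276.4]
wrist pl [278.5 214.2] 0.89 [550.3   7.4 192. ]
wrist pl [280.  207.1] 0.72 [555.4   8.1 192. ]
wrist ol [277.9 205.7] 0.84 [277.6 206.4] [113.  139.5] [556.6  10.2 196. ]
side pl [210.8 195. ] 0.76 [557.6  12.6 192. ]
side pl [328.4 162.3] 0.51 [ 343.7 -311.6  192. ]
side ol [209.5 195.3] 0.88 [213.1 193.9] [22.4 31.5] [552.    8.1 196. ]
side ol [325.9 161. ] 0.65 [327.2 159.1] [11.5 16.4] [ 352.5 -318.4  196. ]
top pl [355.3 280.3] 0.93 [ 166.7 -281.   192. ]
top pl [417.8 192.5] 0.87 [ 402.2 -465.4  192. ]
top pl [247.3 145.6] 0.62 [546.8   3.6 192. ]
top ol [239.7 148.1] 0.89 [239.4 149.9] [15.7 26.8] [533.9  25.5 196. ]
top ol [359.8 283.1] 0.66 [358.9 280.3] [38.7 40.8] [ 166.4 -289.9  196. ]
top ol [421.7 190.3] 0.6 [416.6 190.5] [18.6 20.9] [ 407.  -461.3  196. ]
```

The specimen is over the collar. The insert is at about (550.5, 8), so I'll shift 1.5 mm and lower in stages.

>>> servo_tool(motion=[[[0.0015,0.0005,-0.01,0],[0,0,-0.015,0],[0,0,-0.015,0],[0,0,-0.01,0],[0,0,-0.004,0],[0,0,0,0],[0,0,0,0],[0,0,0,0]]])

```text
clock: 20.0
tcp_pos: [551.6, 8.5, 193.0]
eef_rot: [[0.949, 0.316, 0.001], [0.316, -0.949, -0.0], [0.001, 0.001, -1.0]]
ft_force: [-0.3, -0.4, -0.4]
opening: 0.265
grasp_force: 58.9
```

>>> servo_tool(motion=[[[0,0,-0.001,0],[0,0,-0.001,0],[0,0,-0.001,0],[0,0,-0.001,0],[0,0,0,0],[0,0,0,0],[0,0,0,0]]])

```text
clock: 20.58
tcp_pos: [551.0, 8.5, 188.0]
eef_rot: [[0.949, 0.316, 0.0], [0.316, -0.949, 0.0], [0.0, -0.0, -1.0]]
ft_force: [0.1, 0.8, -0.7]
opening: 0.262
grasp_force: 58.9
```

>>> servo_tool(motion=[[[0,0,-0.001,0],[0,0,-0.001,0],[0,0,-0.001,0],[0,0,0,0],[0,0,0,0],[0,0,0,0]]])

```text
clock: 21.08
tcp_pos: [551.0, 8.5, 185.0]
eef_rot: [[0.949, 0.316, -0.0], [0.316, -0.949, 0.0], [-0.0, -0.0, -1.0]]
ft_force: [0.4, -0.0, -0.2]
opening: 0.262
grasp_force: 58.9
```

>>> servo_tool(motion=[[[0,0,-0.001,0],[0,0,0,0],[0,0,0,0],[0,0,0,0]]])

```text
clock: 21.42
tcp_pos: [551.0, 8.5, 184.0]
eef_rot: [[0.949, 0.316, -0.0], [0.316, -0.949, 0.0], [-0.0, -0.0, -1.0]]
ft_force: [-0.3, 0.5, 0.0]
opening: 0.263
grasp_force: 58.9
```

>>> servo_tool(motion=[[[0,0,-0.0005,0],[0,0,0,0],[0,0,0,0],[0,0,0,0]]])

```text
clock: 21.75
tcp_pos: [551.0, 8.5, 183.5]
eef_rot: [[0.949, 0.316, -0.0], [0.316, -0.949, 0.0], [-0.0, -0.0, -1.0]]
ft_force: [-0.3, -0.3, -1.0]
opening: 0.263
grasp_force: 58.9
```

>>> servo_tool(motion=[[[0,0,-0.0005,0],[0,0,0,0],[0,0,0,0],[0,0,0,0]]])

```text
clock: 22.08
tcp_pos: [551.1, 8.5, 183.4]
eef_rot: [[0.949, 0.316, 0.0], [0.316, -0.949, -0.0], [0.0, 0.0, -1.0]]
ft_force: [-2.6, 0.5, 4.9]
opening: 0.256
grasp_force: 59.2
```

Contact came at the predicted 183.4 with about 5 N. I'll release and withdraw straight up.

>>> servo_tool(motion=[[[0,0,0,0],[0,0,0,0],[0,0,0,0],[0,0,0,0],[0,0,0,0],[0,0,0,0],[0,0,0,0]]], fingers=0.7)

```text
clock: 22.67
tcp_pos: [551.0, 8.5, 182.9]
eef_rot: [[0.949, 0.316, -0.0], [0.316, -0.949, 0.0], [-0.0, -0.0, -1.0]]
ft_force: [0.3, -0.0, -0.3]
opening: 0.699
grasp_force: 0.0
```

>>> servo_tool(motion=[[[0,0,0.005,0],[0,0,0.015,0],[0,0,0.025,0],[0,0,0.03,0],[0,0,0.03,0],[0,0,0.01,0],[0,0,0,0],[0,0,0,0],[0,0,0,0],[0,0,0,0]]])

```text
clock: 23.5
tcp_pos: [550.1, 8.6, 295.6]
eef_rot: [[0.949, 0.316, -0.004], [0.316, -0.949, 0.0], [-0.003, -0.001, -1.0]]
ft_force: [0.1, 0.5, 0.5]
opening: 0.702
grasp_force: 0.0
```

Run:
```python
from w import *
s=sense();print(np.round(s["tcp_pos"],1),s["opening"],s["grasp_force"])
for n in ("wrist","side"):
    f=wr(n,"specimen",(200,216));wr(n,"insert",(192,196))
    print("expected spec base/mid/top px",[proj(f,(550.5,8,z)).tolist() for z in (200,216,232)])
    if n=="wrist":
        g=cv2.cvtColor(f["frame"],6);u,v=proj(f,(550.5,8,216)).astype(int)
        k,l,st,ce=cv2.connectedComponentsWithStats((g[v-50:v+50,u-50:u+50]<60).astype(np.uint8))
        for i in range(1,k):
            if st[i,4]>200: print(st[i],(ce[i]+[u-50,v-50]).round(1))
```

```text
[550.1   8.6 295.6] 0.702169553825094 0.0
wrist pl [275.2 194.6] 0.75 [551.7   9.7 200. ]
wrist ol [275.3 201. ] 0.87 [277.1 201.2] [35.2 41.6] [551.7   8.1 216. ]
wrist pl [277.1 196.6] 0.7 [548.6   6.9 192. ]
wrist ol [275.5 181. ] 0.92 [276.6 193.6] [107.3 111.1] [551.9   8.4 196. ]
wrist ol [559.  330.7] 0.58 [563.1 330.9] [14.8 17.2] [ 511.1 -281.9  196. ]
wrist ol [417.  414.4] 0.57 [419.2 444.9] [16.8 83.5] [ 341.5 -218.   196. ]
expected spec base/mid/top px [[276.7, 196.6], [276.7, 202.6], [276.7, 209.4]]
[  34   29   33   41 1069] [276.4 201.5]
[  0  78  34  22 309] [236.3 245.1]
side pl [209. 195.] 0.57 [556.2  20.9 200. ]
side pl [210.4 191.9] 0.53 [561.   9. 200.]
side pl [212.  195.5] 0.57 [553.4  12.1 192. ]
side pl [329.8 162.2] 0.48 [ 340.3 -314.5  192. ]
side ol [211.5 195.9] 0.64 [213.7 194.1] [21.8 30.6] [550.3   7.5 196. ]
side ol [331.9 160.7] 0.51 [327.3 159.1] [10.5 15.2] [ 352.2 -318.9  196. ]
expected spec base/mid/top px [[213.4, 193.2], [212.8, 189.3], [212.2, 185.4]]
```

The specimen stands upright at (551.5, 8.5), its 33×41 px blob matching the upright model. It is concentric with the insert at (551, 8), and the arm is clear. I'll hand in.

```bash
python3 -c "
from bench import *
print(job_done())"
```

```text
the job is handed in; nothing more can be done
None
```

I handed the job in at about 24 s: the 90 mm insert lies seated collar up in the stage recess, and the round specimen stands upright in its collar, both released with the arm clear, by the final camera measurements.

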